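Wind the cheese press down with its removable crank

TASK

Fit the removable crank onto the square shaft on top of the cheese press, hub fully down, and with the crank turn the shaft clockwise (seen from above) until the press plate is fully down on the mould and it will turn no further. Then lift the crank off and lay it flat on the bare worktop, knob upward, without dropping it; leave the timer, the spice jar and the mug where they stand.

Things in the scene. Friction and masses are not known exactly. Their poses are not given: they have to be found in the camera images.
- press: Fixed cheese press: wooden base 160 x 200 mm (200 along its y), top at 18 mm; two steel posts at y = +-78 mm; aluminium cross head 50 x 190 mm, from 110 to 142 mm above the worktop (post nuts up to 149 mm); below it a white mould, 98 mm across, with a wooden follower (top at 78 mm). Origin: centre of the underside, on the worktop; z up.
- shaft_seat (a point): Centre of the top face of the shaft's round collar (46 mm across), 150 mm above the worktop. Axes turn with the shaft: x, y square to its flats, z up. The dark steel shaft is 16 mm square and rises 25 mm above this point; the top 6 mm taper to 9.6 mm square. The crank is fully home when its hub's underside lies on the collar.
- press_shaft (a joint): Turn of the square shaft in rad: grows clockwise seen from above, from 0 (plate up) to the stop at 4.2 (plate down on the follower). Starts anywhere from 0 to 1.2. Stays where it is left; about 0.12 N m of friction. The plate sinks 3.33 mm per rad.
- plate_under (a point): Centre of the underside of the round steel press plate (92 mm diameter); 92 mm above the worktop at shaft 0, 78 mm when down on the follower.
- crank: Loose metal crank, 0.27 kg. Steel hub 40 x 40 x 36 mm, with a square socket open below, 18.4 mm wide, 26 mm deep, sides along x and y (fits in any of four quarter turns, play 0.15 rad each way). Origin: centre of the hub's underside. Aluminium arm along +x, 14 mm wide (y), z = 22 to 36 mm, from the hub to the knob at x = 90 mm. Centre of mass at x = 12 mm. z up, towards the knob.
- knob_mid (a point): Middle of the crank's upright wooden knob, 25 mm in diameter and 42 mm high, which spins freely on its own upright axis, 90 mm along the crank's x from the hub's axis; this point is 57.5 mm above the hub's underside.
- timer: Bystander: round kitchen timer, 66 mm across, 52 mm high. Origin: centre of its underside.
- jar: Bystander: spice jar, 47 mm across, 98 mm high. Origin: centre of its underside.
- mug: Bystander: white mug, 82 mm across, 94 mm high. Origin: centre of its underside.

How it is judged:
By the outcome, as a careful person would: the job done as asked, in the order asked, and still so for the second after the job is handed in, with the robot touching nothing.
It also fails if it takes over 72 s, if anything falls off the work surface, if the arm or the gripper's body presses on something with over 40 N, if the wrist force passes 120 N, or if a joint passes its speed limit or range.

ROBOT

A 6-joint arm with a two-finger parallel gripper is mounted at the origin on a cart in front of the work surface, level with it; the furniture and walls round the work are solid. World frame = base frame: x ahead of the robot, y to its left, z up, the work surface at z = 0. Lengths are in mm, angles in rad, forces in N, time in s.
With the tool pointing down it reaches from about 400 to 825 mm from the base axis. Payload 7 kg.
Tool frame: the origin (TCP) lies at the very end of the fingers, on their centre line; the grasp point (between the pads) lies 19 mm behind it; z points along the fingers, y is the line along which they close (so a half turn about z gives the same grasp; the last joint's range is limited). The gripper opens to 88 mm and grips with 3 to 60 N. Pads are 19 mm wide; open, the fingers measure 130 mm over their backs; the gripper's body (78 mm by 193 mm) begins 47 mm behind the grasp point.
Start: joints at [-1.059, 0.359, 0.012, 0, -1.224, -0.288], TCP at [149.782, -658.149, 226.561] pointing down, gripper open.
Joint ranges: [-3.07, 3.07], [-1.43, 2.12], [-1.02, 1.25], [-3.03, 1.67], [-3.05, -0], [-3.03, 3.03]. Speed limits (rad/s): [2.39, 2.39, 3.01, 3.14, 3.14, 3.14].

INTERFACE

Orientations are given as a unit quaternion [x, y, z, w].
In Python, from plant import bot gives the robot as it stands. Calls block until the motion is done:
- bot.move_ptp(position, orientation): joint-space move of the TCP to a pose.
- bot.line_to(position, velocity=150, ori=None): straight line of the TCP; ori=None keeps the orientation; velocity is the mean speed in mm/s.
- bot.move_joints(angles): joint-space move.
- bot.move_gripper(opening, force=None): finger opening in mm; force is the grip in N (None keeps the last); returns when the fingers have stopped.
- bot.pause(seconds).
- bot.solve_ik(position, orientation): joint angles nearest the present ones, or None.
- bot.read_state(): the state.
- bot.camera(name): name is "scene" or "top" or "wrist"; returns the picture (480x640x3 uint8, red, green, blue); there is no depth.
- bot.get_calibration(name): a dict with "fx", "fy", "cx", "cy" (pixels), "view" (4x4, takes a point from world to camera coordinates); the wrist camera has in their place "T_tool_cam" (4x4, takes a point from camera to tool coordinates, whose origin is the TCP and whose axes are the flange's). Camera axes: x right, y up, looking along -z (the intrinsics and any distortion apply to the point x, -y, -z); pixel columns grow to the right and rows downward; lengths in mm; the calibration is good to about 2 mm. The wrist camera is an equidistant fisheye: a pixel r from the principal point sees the ray r / f radians off the axis. A picture is of the moment at which its call begins: read the wrist's pose just before it. get_calibration takes no time and is no camera call.
A pose or a line that the arm cannot do raises bot.Unreachable and nothing moves.
- bot.close_job(): hands the job in; it is judged then, once.
The state is a dict: "t": time; "joint_pos": joint angles; "qvel": joint speeds; "tau": joint torques, N m; "tcp_pos": TCP position; "eef_rot": TCP orientation; "contact_force": force on the tool from outside, world axes, zero at the start; "moment": the same for the moment, N m; "width": finger opening in mm; "finger_force": force on a finger pad.
Only numpy, scipy, OpenCV 4.12 (cv2) and the standard library are available. Lean on these libraries where they do the work, as an engineer would, in place of code of your own. Each camera call takes 0.05 s, during which the arm holds its last target. There are 200 camera calls.

## Working session

There is one attempt and no reset: what is moved stays moved. The work goes in short steps, each a Python script; the robot and the scene stay as the last script left them, time stands still between calls to the robot, and variables do not carry over. Pictures are saved under pics/ and viewed, at most 10 in all, crops included, and the job is handed in when it is done.

```bash
mkdir -p pics; ls
python3 - <<'E'
from plant import bot
import cv2
for n in("scene","top"):
    cv2.imwrite(f"pics/{n}0.png",bot.camera(n)[:,:,::-1]); print(n,bot.get_calibration(n))
print(bot.get_calibration("wrist")); s=bot.read_state(); print(s)
E
```

```text
pics
scene {'fx': 436.24355387705793, 'fy': 436.24355387705793, 'cx': 310.88607845520403, 'cy': 229.38339652176057, 'view': array([[-8.33792160e-01, -5.52066952e-01, -3.56563824e-03,
         4.15795493e+02],
       [ 3.61584696e-01, -5.50962706e-01,  7.52128051e-01,
        -3.70362622e+02],
       [-4.17189574e-01,  6.25829192e-01,  6.59007346e-01,
        -8.81907937e+02],
       [ 0.00000000e+00,  0.00000000e+00,  0.00000000e+00,
         1.00000000e+00]])}
top {'fx': 518.7817627607857, 'fy': 518.7817627607857, 'cx': 313.14665582863637, 'cy': 236.93928734898284, 'view': array([[-2.46810242e-02, -9.99527296e-01, -1.83311472e-02,
        -1.17911640e+02],
       [ 9.93750863e-01, -2.65268466e-02,  1.08423010e-01,
        -5.75258999e+02],
       [-1.08858026e-01, -1.55406024e-02,  9.93935823e-01,
        -1.24256435e+03],
       [ 0.00000000e+00,  0.00000000e+00,  0.00000000e+00,
         1.00000000e+00]])}
{'fx': 371.64829954431775, 'fy': 371.64829954431775, 'cx': 319.733376303568, 'cy': 240.97930695872512, 'T_tool_cam': array([[ 2.57163465e-05,  9.69585382e-01,  2.44753316e-01,
 
[... 275 characters left out ...]
00]])}
{'t': 0.1, 'joint_pos': array([-1.05892566e+00,  3.59344000e-01,  1.11651739e-02, -3.16717428e-04,
       -1.22411445e+00, -2.88083690e-01]), 'qvel': array([ 0.00070958, -0.00169519,  0.00196612,  0.00036823, -0.00170299,
       -0.00063011]), 'tau': array([-1.32940400e-03, -5.84162557e+01,  2.93755192e+01,  7.01550677e+00,
        1.02334734e-02, -5.53348957e-05]), 'tcp_pos': array([ 149.66722809, -657.74970474,  225.70272054]), 'eef_rot': array([-1.11606531e-01,  9.93752182e-01,  7.47379219e-04, -1.54310298e-04]), 'contact_force': array([-0.070771  ,  0.53727329,  0.58765767]), 'moment': array([ 0.02050711,  0.03649633, -0.03560126]), 'finger_force': 0.0, 'width': 87.70459490547643}
```

View pics/scene0.png

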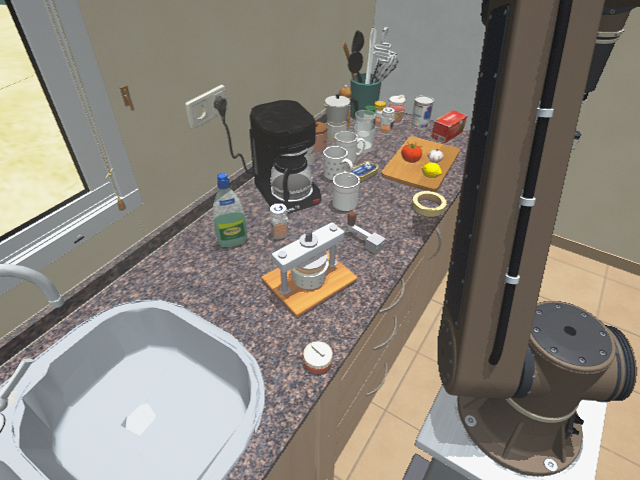

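View pics/top0.png

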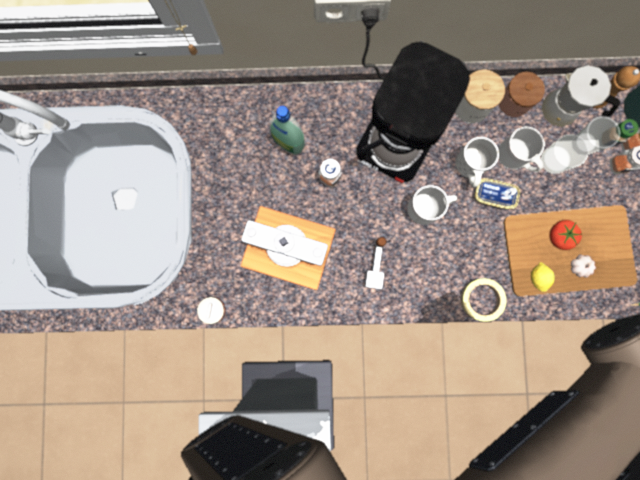

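The top view shows the shaft at px (284,242), the crank hub at about (375,280) with its knob at (380,243), the timer at (210,311), the jar at (330,170) and the mug at (429,204). Next I'll cast coarse positions, then look with the wrist camera.

```bash
cat > h.py <<'E'
from plant import bot
import numpy as np, cv2
from scipy.spatial.transform import Rotation as R
def ori(yaw): # tool down, tool x axis at world angle yaw (y axis at yaw-90)
    return (R.from_euler('z',yaw)*R.from_euler('x',np.pi)).as_quat()
def ray_top(px,name="top"):
    c=bot.get_calibration(name); V=c['view']; d=np.array([(px[0]-c['cx'])/c['fx'],-(px[1]-c['cy'])/c['fy'],-1])
    return -V[:3,:3].T@V[:3,3], V[:3,:3].T@d
def wpose():
    s=bot.read_state(); T=np.eye(4); T[:3,:3]=R.from_quat(s['eef_rot']).as_matrix(); T[:3,3]=s['tcp_pos']
    return T@bot.get_calibration("wrist")['T_tool_cam']
def ray_w(px,T):
    c=bot.get_calibration("wrist"); u=np.array([px[0]-c['cx'],px[1]-c['cy']]); r=np.hypot(*u)+1e-9; th=r/c['fx']
    d=np.array([np.sin(th)*u[0]/r,-np.sin(th)*u[1]/r,-np.cos(th)]); return T[:3,3],T[:3,:3]@d
def plane(ray,z): o,d=ray; return o+d*(z-o[2])/d[2]
def proj_w(P,T):
    c=bot.get_calibration("wrist"); p=T[:3,:3].T@(np.asarray(P)-T[:3,3]); q=np.array([p[0],-p[1]]); n=np.hypot(*q)+1e-9
    th=np.arctan2(n,-p[2]); return np.array([c['cx'],c['cy']])+c['fx']*th*q/n
def snap(name):
    T=wpose(); im=bot.camera("wrist")[:,:,::-1].copy(); cv2.imwrite(f"pics/{name}.png",im); np.save(f"pics/{name}.npy",T); return im,T
E
python3 - <<'E'
from h import *
for n,p,z in[("shaft",(284,242),175),("hub",(375,281),36),("knob",(380,242),78),("timer",(210,311),52),("jar",(330,168),98),("mug",(429,203),94),("edge L",(200,328),0),("edgeR",(450,323),0),("wood corner a",(260,208),18),("b",(335,228),18),("c",(317,288),18),("d",(242,268),18)]:
    print(n,plane(ray_top(p),z).round(0))
s=bot.read_state(); print(s['tcp_pos'],R.from_quat(s['eef_rot']).as_matrix().round(2))
E
```

```text
shaft [547. -71. 175.]
hub [ 460. -279.   36.]
knob [ 551. -290.   78.]
timer [399. 117.  52.]
jar [ 727. -177.   98.]
mug [ 638. -406.   94.]
edge L [356. 153.   0.]
edgeR [ 354. -463.    0.]
wood corner a [650.  -2.  18.]
b [ 594. -187.   18.]
c [ 447. -139.   18.]
d [501.  45.  18.]
[ 149.66722809 -657.74970474  225.70272054] [[-0.98 -0.22 -0.  ]
 [-0.22  0.98  0.  ]
 [ 0.    0.   -1.  ]]
```

Run:
```python
from h import *
for nm,p in [("crank",(460,-279,150)),("shaft",(547,-71,200))]:
    for y in np.arange(-3.14,3.14,0.785):
        j=bot.solve_ik(p,ori(y)); print(nm,round(y,2),None if j is None else np.round(j,2))
bot.move_ptp((470,-279,170),ori(np.pi-0.12)); snap("w1")
bot.move_ptp((547,-71,270),ori(np.pi-0.12)); snap("w2"); print(bot.read_state()['t'])
a=cv2.imread("pics/w1.png");b=cv2.imread("pics/w2.png")
cv2.imwrite("pics/w12.png",cv2.resize(np.hstack([a,b]),None,fx=.625,fy=.625,interpolation=cv2.INTER_AREA))
```

```text
crank -3.14 [-0.18  0.2  -0.4  -0.   -0.97 -1.39]
crank -2.36 [-0.18  0.2  -0.4   0.   -0.97 -0.6 ]
crank -1.57 [-0.18  0.2  -0.4   0.   -0.97  0.18]
crank -0.78 [-0.18  0.2  -0.4   0.   -0.97  0.97]
crank 0.0 [-0.18  0.2  -0.4   0.   -0.97  1.75]
crank 0.79 [-0.18  0.2  -0.4   0.   -0.97  2.54]
crank 1.57 [-0.18  0.2  -0.4   0.   -0.97 -2.96]
crank 2.36 [-0.18  0.2  -0.4  -0.   -0.97 -2.18]
shaft -3.14 [ 0.23  0.18 -0.3  -0.   -1.09 -1.8 ]
shaft -2.36 [ 0.23  0.18 -0.3   0.   -1.09 -1.01]
shaft -1.57 [ 0.23  0.18 -0.3   0.   -1.09 -0.23]
shaft -0.78 [ 0.23  0.18 -0.3   0.   -1.09  0.56]
shaft 0.0 [ 0.23  0.18 -0.3   0.   -1.09  1.34]
shaft 0.79 [ 0.23  0.18 -0.3   0.   -1.09  2.13]
shaft 1.57 [ 0.23  0.18 -0.3   0.   -1.09  2.91]
shaft 2.36 [ 0.23  0.18 -0.3  -0.   -1.09 -2.58]
2.975
```

View pics/w12.png

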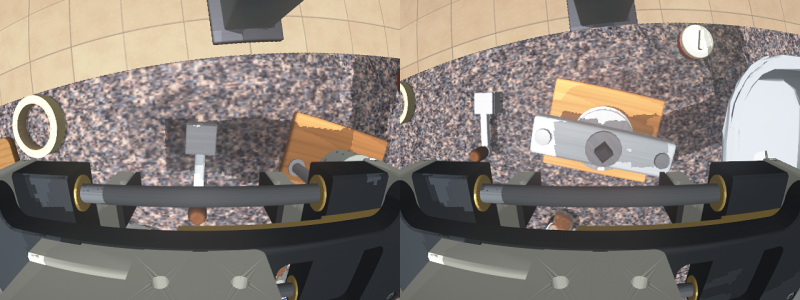

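Run:
```python
import cv2,numpy as np
a=cv2.imread("pics/w1.png")[170:370,260:385];b=cv2.imread("pics/w2.png")[190:290,270:380]
a=cv2.resize(a,None,fx=3,fy=3,interpolation=cv2.INTER_CUBIC);b=cv2.resize(b,None,fx=3.8,fy=3.8,interpolation=cv2.INTER_CUBIC)
c=np.zeros((600,800,3),np.uint8);c[:600,:375]=a;c[:380,380:380+418]=b;cv2.imwrite("pics/c1.png",c)
```

```text
(no output)
```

View pics/c1.png

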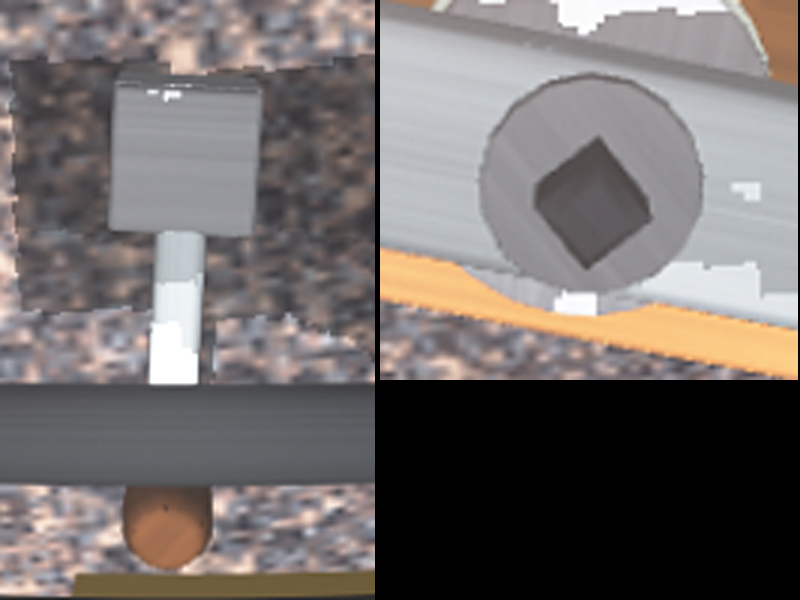

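The hub top corners are at crop (114,86), (261,88), (255,236), (109,229), and the knob top is at (168,527). The collar circle is centred at (591,183), and the shaft silhouette corners are (598,137), (535,188), (585,268), (651,214).

Run:
```python
from h import *
T1=np.load("pics/w1.npy");T2=np.load("pics/w2.npy")
A=lambda x,y:(260+x/3-.33,170+y/3-.33); B=lambda x,y:(270+(x-380)/3.8-.37,190+y/3.8-.37)
P=np.array([plane(ray_w(A(*p),T1),36) for p in[(114,86),(261,88),(255,236),(109,229)]]);print(P.round(1))
hub=P.mean(0);k=plane(ray_w(A(168,527),T1),78.5)
print("hub",hub,"knob",k,"dir",np.arctan2(*(k-hub)[1::-1]),np.linalg.norm((k-hub)[:2]))
for i in range(4): d=P[(i+1)%4]-P[i];print(np.degrees(np.arctan2(d[1],d[0]))%90,np.linalg.norm(d))
print("collar",plane(ray_w(B(591.5,182.5),T2),150),[plane(ray_w(B(*p),T2),150).round(1) for p in[(480,183),(703,183),(591,73),(591,292)]])
for z in(165,170):
    S=np.array([plane(ray_w(B(*p),T2),z) for p in[(598,137),(535,188),(585,268),(651,214)]])
    print("shaft",S.mean(0),[(round(np.degrees(np.arctan2(d[1],d[0]))%90,1),round(np.linalg.norm(d),1)) for d in np.roll(S,-1,0)-S])
print("cam",T2[:3,3])
```

```text
[[ 442.  -294.2   36. ]
 [ 447.2 -255.7   36. ]
 [ 487.3 -261.5   36. ]
 [ 480.6 -300.7   36. ]]
hub [ 464.24167617 -278.01447812   36.        ] knob [ 549.72489995 -292.75612411   78.5       ] dir -0.17077110056092432 86.7450152697882
82.33769827187979 38.86475713552726
81.6777037401991 40.55770405588659
80.24921988949134 39.75788936510615
80.38411161612501 39.128869238513616
collar [549.21957356 -68.17231373 150.        ] [array([546.6, -90.6, 150. ]), array([552. , -45.7, 150. ]), array([527. , -65.7, 150. ]), array([572.3, -71. , 150. ])]
shaft [549.47009029 -68.26886707 165.        ] [(np.float64(32.8), np.float64(15.6)), (np.float64(24.1), np.float64(18.7)), (np.float64(33.7), np.float64(16.7)), (np.float64(27.3), np.float64(18.3))]
shaft [548.18855582 -68.19595999 170.        ] [(np.float64(32.8), np.float64(15.3)), (np.float64(24.1), np.float64(18.3)), (np.float64(33.7), np.float64(16.4)), (np.float64(27.3), np.float64(17.9))]
cam [482.17183907 -64.44023931 427.56902488]
```

Run:
```python
from h import *
o=ori(-0.157)
bot.move_ptp((464.2,-278,130),o); bot.move_gripper(75,40)
bot.line_to((464.2,-278,30),150); bot.line_to((464.2,-278,5),50)
s=bot.read_state();print(s['tcp_pos'],s['contact_force'])
bot.move_gripper(30,50)
s=bot.read_state();print(s['width'],s['finger_force'],s['tcp_pos'])
f0=s['contact_force']
bot.line_to((464.2,-278,235),150)
s=bot.read_state();print(s['width'],s['contact_force']-f0)
bot.move_ptp((549.2,-68.2,235),ori(0.515)); snap("w3")
bot.line_to((549.2,-68.2,190),100)
s=bot.read_state();print(s['t'],s['tcp_pos'],s['contact_force'],s['moment'],s['joint_pos'][5])
cv2.imwrite("pics/s3.png",bot.camera("scene")[150:330,230:430,::-1].repeat(3,0).repeat(3,1))
```

```text
[ 464.15716182 -278.02750281    4.80675259] [0.60845414 0.0870107  0.52436575]
39.68188126081905 50.046589826233685 [ 464.25266898 -277.99519672    5.10331813]
39.750975894712184 [ 1.05073524  0.22057617 -3.73121536]
11.7917 [549.48749279 -68.66159324 190.36574428] [ 0.18108369  0.07826018 -2.62747959] [-0.16335205  0.0899727  -0.02606282] 1.8554099302953482
```

View pics/w3.png

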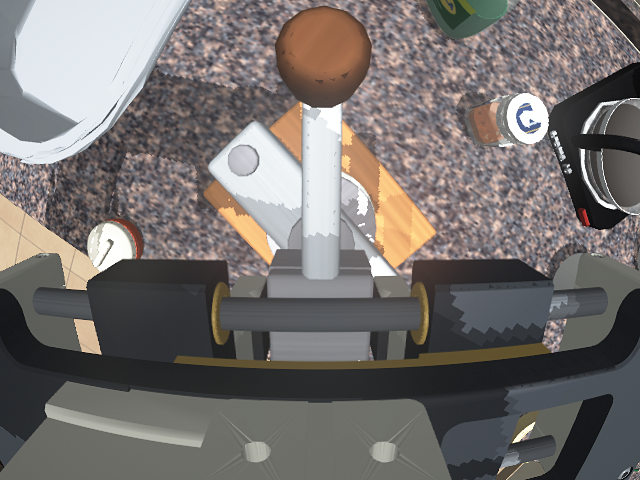

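The crank is held square: knob at (323,58), arm pointing straight up the image. Next is a guarded descent.

Run:
```python
from h import *
f0=bot.read_state()['contact_force']
for z in range(184,153,-3):
    bot.line_to((549.2,-68.2,z),60)
    s=bot.read_state(); f=s['contact_force']-f0
    print(z,s['tcp_pos'].round(1),f.round(1),s['moment'].round(2))
    if f[2]>20 or np.hypot(f[0],f[1])>25: break
print(s['t'])
```

```text
184 [549.  -68.2 183.9] [-1.8  0.1 -0.6] [-0.1   0.15 -0.  ]
181 [549.1 -68.2 180.9] [-1.1 -0.4 -0.9] [-0.17  0.09  0.08]
178 [549.  -68.2 177.7] [-0.8 -0.5 -0.5] [-0.15  0.17  0.02]
175 [549.  -68.2 174.7] [-0.2 -0.8 -0.6] [-0.14  0.16  0.  ]
172 [549.  -68.2 171.7] [-1.2 -0.4 -0.4] [-0.14  0.13  0.01]
169 [549.  -68.2 168.8] [-0.8  0.  -0.7] [-0.16  0.13  0.02]
166 [549.  -68.2 165.8] [-0.8 -0.5 -1.4] [-0.17  0.15 -0.04]
163 [549.  -68.2 162.8] [-1.1  0.1  0.2] [-0.16  0.15  0.  ]
160 [549.  -68.2 159.8] [-1.2 -0.3 -1.1] [-0.18  0.17 -0.01]
157 [549.  -68.2 156.7] [-0.3  0.1 -1.5] [-0.12  0.15  0.03]
154 [549.8 -68.2 155.1] [-2.5  1.   8.1] [ 0.17  0.97 -0.  ]
14.5917
```

Run:
```python
from h import *
p=(549.2,-68.2,154.6)
j=np.array(bot.solve_ik(p,ori(0.515))); bot.move_joints(j)
s=bot.read_state(); m0=s['moment'][2]; t0=s['t']; print(j.round(3),m0,s['contact_force'])
step=0.3; a=0
while j[5]>-2.9:
    j[5]-=step; a+=step; bot.move_joints(j); s=bot.read_state(); m=s['moment'][2]
    print(round(a,2),round(s['joint_pos'][5]-j[5],3),s['tcp_pos'].round(1),s['contact_force'].round(1),s['moment'].round(2),round(s['width'],2),round(s['t']-t0,1))
    if a>2.7: step=0.1
    if m-m0>0.45 or np.linalg.norm(s['contact_force'])>40: break
```

```text
[ 0.23   0.219 -0.359  0.    -0.993  1.855] 0.005483148219607723 [-1.34474763  0.77692847  4.51823464]
0.3 0.004 [549.7 -68.2 155.1] [-0.7 -0.1  5.1] [ 0.02  0.43 -0.1 ] 39.95 0.4
0.6 0.003 [549.7 -68.1 155.1] [-1.   1.2  5.3] [ 0.39  0.47 -0.07] 39.79 0.8
0.9 0.003 [549.7 -68.  155.1] [-0.4  2.9  4.9] [ 0.61  0.52 -0.1 ] 40.31 1.2
1.2 0.003 [549.8 -67.8 155.1] [-0.6  2.5  5.4] [ 0.76  0.46 -0.12] 39.78 1.6
1.5 0.003 [549.9 -67.8 155.1] [-1.1  3.2  5.5] [ 0.95  0.36 -0.09] 39.3 2.0
1.8 0.005 [550.  -67.7 155. ] [0.2 3.  4.5] [ 1.21  0.21 -0.11] 39.58 2.4
2.1 0.008 [550.1 -67.7 155.1] [-1.1  3.3  5. ] [ 1.35 -0.03 -0.07] 40.11 2.7
2.4 0.009 [550.2 -67.7 155.1] [2.6 5.  5.3] [ 1.63 -0.46 -0.08] 39.52 3.1
2.7 0.01 [550.2 -67.8 155.1] [2.6 4.9 5. ] [ 1.71 -0.97 -0.09] 40.2 3.5
3.0 0.01 [550.3 -67.9 155.1] [3.7 3.8 5.4] [ 1.53 -1.09 -0.06] 39.85 3.9
3.1 0.01 [550.4 -67.9 155.1] [3.7 4.2 3.9] [ 1.47 -1.2  -0.01] 39.61 4.2
3.2 0.01 [550.4 -67.9 155.1] [2.9 4.4 5. ] [ 1.38 -1.25 -0.08] 39.84 4.4
3.3 0.01 [550.4 -68.  155.1] [3.9 3.7 3.8] [ 1.31 -1.25 -0.08] 39.78 4.7
3.4 0.01 [550.4 -68.  155. ] [4.3 3.3 4.5] [ 1.25 -1.33 -0.06] 39.67 4.9
3.5 0.01 [550.4 -68.1 155.1] [4.8 3.5 4.6] [ 1.15 -1.45 -0.03] 39.67 5.2
3.6 0.01 [550.4 -68.1 155.1] [4.8 2.5 3.8] [ 0.97 -1.56 -0.05] 39.49 5.4
3.7 0.01 [550.6 -68.1 155. ] [5.5 2.9 3.8] [ 1.   -1.78  0.26] 39.86 5.7
3.8 0.011 [550.4 -68.1 155.1] [4.8 2.5 3.5] [ 0.93 -1.57  0.95] 40.09 5.9
```

The moment about z rises sharply at 3.7–3.8 rad (0.26, then 0.95 N·m), so that is the hard stop. Next I'll relieve the torque within the socket play, lift off, and check the shaft and plate.

Run:
```python
from h import *
j=np.array(bot.read_state()['joint_pos']); q=1.855-3.8
b=0
while b<0.22:
    b+=0.04; j2=np.array(bot.solve_ik((549.6,-68.2,155),ori(0.515-3.8+b)));j2[5]=q+b
    bot.move_joints(j2); s=bot.read_state(); print(round(b,2),s['moment'].round(2),s['contact_force'].round(1))
yaw=0.515-3.8+b
for z in (157,160,165,170,178,186,200,250):
    bot.line_to((549.6,-68.2,z),60 if z<190 else 150); s=bot.read_state(); print(z,s['tcp_pos'].round(1),s['contact_force'].round(1),s['moment'].round(2),s['joint_pos'][5].round(3))
    if np.linalg.norm(s['contact_force'])>25: break
print(s['t'],s['width'])
snap("w4")
im=bot.camera("scene")[:,:,::-1];cv2.imwrite("pics/s4.png",im)
a=cv2.resize(im[215:315,250:370],None,fx=4,fy=4,interpolation=cv2.INTER_CUBIC)
cv2.imwrite("pics/s4c.png",a)
```

```text
0.04 [ 1.04 -1.57  0.38] [3.5 2.4 2.2]
0.08 [ 1.05 -1.54  0.12] [5.3 2.1 2.3]
0.12 [ 1.08 -1.54  0.12] [3.9 3.3 2.1]
0.16 [ 1.07 -1.45  0.09] [4.4 2.5 2. ]
0.2 [ 1.09 -1.55  0.09] [3.3 3.  2.4]
0.24 [ 1.13 -1.47  0.05] [4.7 2.1 2.7]
157 [550.3 -68.  155.2] [ 10.6   0.5 -11.7] [ 0.33 -3.88  0.09] -1.695
160 [550.2 -68.  158. ] [ 11.2   0.8 -12.7] [ 0.24 -3.89  0.1 ] -1.695
165 [550.2 -68.1 163.7] [ 7.1  1.4 -6.1] [ 0.55 -2.89  0.06] -1.695
170 [550.1 -68.1 169.2] [ 6.   2.  -2.9] [ 0.71 -2.19  0.02] -1.695
178 [548.3 -68.6 176.9] [-0.2 -0.1 -2. ] [ 0.01 -0.27 -0.03] -1.699
186 [549.4 -68.3 186.2] [-0.1 -0.1 -3. ] [-0.02 -0.01  0.01] -1.704
200 [550.1 -68.1 200.6] [-0.1  1.  -2.6] [0.08 0.01 0.04] -1.705
250 [549.2 -68.  249.1] [ 0.4 -0.3 -3.9] [ 0.06 -0.01 -0.01] -1.705
24.5583 39.56819912598165
```

View pics/s4c.png

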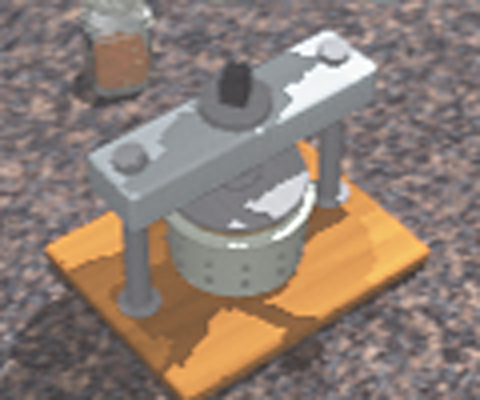

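The plate now sits at the mould rim on the follower, and the bare shaft stands upright at crop (235,85). Next I'll set the crank down, guarded.

Run:
```python
from h import *
o=ori(-np.pi/2); x,y=470,-290
bot.move_ptp((x,y,250),o); bot.line_to((x,y,40),150); bot.line_to((x,y,12),50); bot.pause(.3)
f=np.mean([bot.read_state()['contact_force'][2] for _ in range(3)])
z=12
while z>2:
    z-=0.7; bot.line_to((x,y,z),20); s=bot.read_state(); d=s['contact_force'][2]-f
    if d>5: break
print(z,d,s['tcp_pos'].round(2),s['moment'].round(2),s['t'])
bot.line_to((x,y,s['tcp_pos'][2]),20); bot.pause(.2)
bot.move_gripper(48,10); bot.pause(.2); bot.move_gripper(75)
bot.line_to((x,y,40),60); bot.line_to((x,y,170),200); snap("w5")
bot.move_ptp((547,-71,270),ori(np.pi-0.12)); bot.pause(.2); im,T=snap("w6"); print(bot.read_state()['t'])
im2=bot.camera("top")[:,:,::-1]; cv2.imwrite("pics/top6.png",im2)
a=cv2.resize(cv2.imread("pics/w5.png")[120:370,160:410],(400,400));b=cv2.resize(im[190:290,270:370],(400,400),interpolation=cv2.INTER_CUBIC)
cv2.imwrite("pics/c6.png",np.hstack([a,b]))
```

```text
4.3000000000000025 9.991080117999013 [ 470.13 -290.03    5.1 ] [ 0.85  0.98 -0.01] 31.6333
37.075
```

View pics/c6.png

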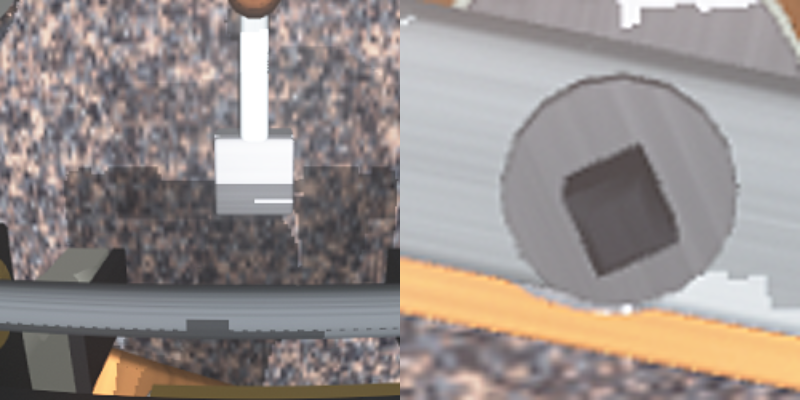

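View pics/top6.png

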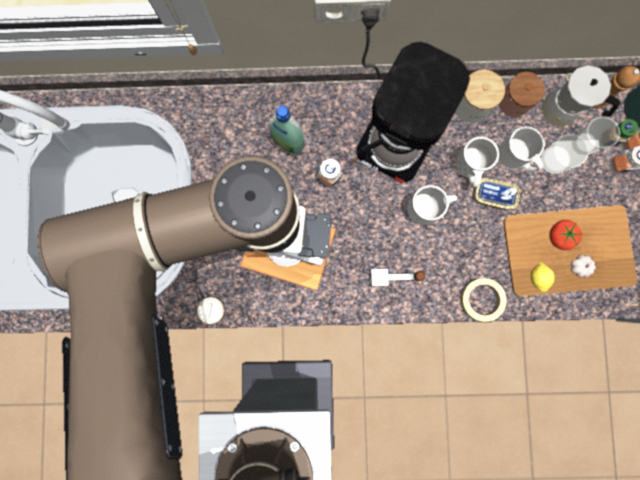

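The crank lies flat at px (380,277) with its knob at (420,276), hub edges straight, and the release height matched the pick-up height. The bare shaft has turned about 3.4 rad and its angle shows it was not wound back. The timer, jar and mug are where they were.

```bash
python3 -c "
from plant import bot
print(bot.close_job())"
```

```text
the job is handed in; nothing more can be done
None
```

I fitted the crank, turned the shaft clockwise to its hard stop (plate down on the follower), laid the crank flat on the bare worktop with the knob up, and handed the job in at about 37 s; the result of the judging was not shown.

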